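# Put the cleaned microscope objectives away in their colour-coded storage cups

## Task

The microscope's four objectives have been cleaned and stand lens up on the black mat. Put each one away in the white tray, standing upright, lens up, inside the storage cup whose rim has the same colour as its ring. They are delicate: keep them upright and set them down gently, do not drop or topple one, and leave the sample jar and the slide box where they are.

Things in the scene. Friction and masses are not known exactly. Their poses are not given: they have to be found in the camera images.
- objective_red: microscope objective with a red ring, standing lens up on a black mat (3 mm thick): round, 48 mm tall, about 120 g. From below: brass thread 25 mm wide, 6 mm high; cylindrical metal barrel 34 mm wide from 6 to 34 mm up (grip here); cone to the lens. The red ring lies 28 to 38 mm up, on barrel edge and shoulder. Origin: centre of underside; z up through the lens.
- objective_yellow: microscope objective with a yellow ring, standing lens up on a black mat (3 mm thick): round, 54 mm tall, about 130 g. From below: brass thread 25 mm wide, 6 mm high; cylindrical metal barrel 33 mm wide from 6 to 34 mm up (grip here); cone to the lens. The yellow ring lies 28 to 38 mm up, on barrel edge and shoulder. Origin: centre of underside; z up through the lens.
- objective_green: microscope objective with a green ring, standing lens up on a black mat (3 mm thick): round, 60 mm tall, about 150 g. From below: brass thread 25 mm wide, 6 mm high; cylindrical metal barrel 32 mm wide from 6 to 34 mm up (grip here); cone to the lens. The green ring lies 28 to 38 mm up, on barrel edge and shoulder. Origin: centre of underside; z up through the lens.
- objective_blue: microscope objective with a blue ring, standing lens up on a black mat (3 mm thick): round, 66 mm tall, about 170 g. From below: brass thread 25 mm wide, 6 mm high; cylindrical metal barrel 31 mm wide from 6 to 34 mm up (grip here); cone to the lens. The blue ring lies 28 to 38 mm up, on barrel edge and shoulder. Origin: centre of underside; z up through the lens.
- cup_red: storage cup: low round black cup with a red rim, fixed with three others, 104 mm apart in a square, in a white tray (220 mm square, 18 mm high). Outside 62 mm wide, inside 50 mm; rim 14 mm and padded inner floor 4 mm above its underside, which is 5 mm above the bench. Origin: centre of underside; z up.
- cup_yellow: storage cup: low round black cup with a yellow rim, fixed with three others, 104 mm apart in a square, in a white tray (220 mm square, 18 mm high). Outside 62 mm wide, inside 50 mm; rim 14 mm and padded inner floor 4 mm above its underside, which is 5 mm above the bench. Origin: centre of underside; z up.
- cup_green: storage cup: low round black cup with a green rim, fixed with three others, 104 mm apart in a square, in a white tray (220 mm square, 18 mm high). Outside 62 mm wide, inside 50 mm; rim 14 mm and padded inner floor 4 mm above its underside, which is 5 mm above the bench. Origin: centre of underside; z up.
- cup_blue: storage cup: low round black cup with a blue rim, fixed with three others, 104 mm apart in a square, in a white tray (220 mm square, 18 mm high). Outside 62 mm wide, inside 50 mm; rim 14 mm and padded inner floor 4 mm above its underside, which is 5 mm above the bench. Origin: centre of underside; z up.
- jar: bystander: amber sample jar with a white cap, 40 mm in diameter, 70 mm tall, loose, stands on the bench between mat and tray. Origin: centre of its underside.
- slide_box: bystander: grey slide box with a white lid, 37 x 92 x 32 mm, loose, lies on the bench beyond the mat and the tray. Origin: centre of its underside; long side along its y.
Not all that is in view belongs to the job. What is shaped like the cup_yellow but purple is not meant.

How it is judged:
By the outcome, as a careful person would: the job done as asked, in the order asked, and still so for the second after the job is handed in, with the robot touching nothing.
It also fails if it takes over 106 s, if anything falls off the work surface, if the arm or the gripper's body presses on something with over 40 N, if the wrist force passes 120 N, or if a joint passes its speed limit or range.

## Robot

A 6-joint arm with a two-finger parallel gripper is mounted at the origin on the work surface. World frame = base frame: x ahead of the robot, y to its left, z up, the work surface at z = 0. Lengths are in m, angles in degrees, forces in N, time in s.
With the tool pointing down it reaches from about 0.275 to 1 m from the base axis. Payload 8.4 kg.
Tool frame: the origin (TCP) lies at the very end of the fingers, on their centre line; the grasp point (between the pads) lies manip.grasp_offset behind it (manip.grasp_offset is the distance from the TCP to the grasp point, in m); z points along the fingers, y is the line along which they close (so a half turn about z gives the same grasp; the last joint's range is limited). The gripper opens to 85 mm and grips with 20 to 120 N. Pads are 22 mm wide; open, the fingers measure 114 mm over their backs; the gripper's body (76 mm by 85 mm) begins 54 mm behind the grasp point. The pads swing forward as they close: fully open they stand 13 mm farther back than shut.
Start: joints at [-64.022, 20.225, 93.587, -0, 66.188, -0.138], TCP at [0.275, -0.561, 0.231] pointing down, gripper open.
Joint ranges: [-150.9, 150.9], [-52.94, 120.26], [3.33, 152.33], [-74.26, 254.26], [0, 154.13], [-172.89, 172.89]. Speed limits (degrees/s): [127.2, 127.2, 159.86, 180, 180, 180].

## Interface

Orientations are given as a 3x3 rotation matrix whose columns are the frame's x, y, z axes.
In Python, from station import manip, optics gives the robot as it stands.
- The arm moves only by the tool arm_command, never from a script. Its argument "commands" is a list that holds one entry, the list of rows, each a list of 7 numbers: the shift along the world's x, y, z in mm, then the turn, a rotation vector about the world's x, y, z in rad, then the opening, from 0 (shut) to 1 (fully open). A call has 1 to 10 rows; each row is the pose to reach, as a shift and turn from the pose commanded when the call began; what a row does not reach only later rows make up. A row lasts 1/10 s, in which the tool goes at most 50 mm and 8.59 degrees, less where a joint would pass 70% of its speed; a pose out of reach is approached as far as the arm can. A call with a gripper value outside its range is refused whole. The fingers move at their own pace and stop on an object; "grip_force" is the grip in N (left out, the last holds). Time passes only in rows, so rows that repeat a pose let the fingers close. It gives the time, the measured TCP pose, the force and the opening at its end, in the units of the state.
- manip.get_obs(): the state, without advancing time (a new reading comes with each control period).
- optics.get_image(name): name is "side" or "top"; returns a dict with "img" (384x512x3 uint8, red, green, blue), "fx", "fy", "cx", "cy" (pixels), "dist" ([k1, k2, p1, p2, k3] as OpenCV has them; the pictures are not rectified), "rvec" (rotation vector, rad) and "tvec" (3), from world to camera coordinates, as OpenCV has them. Camera axes: x right, y down, z forward; pixel columns grow to the right and rows downward; lengths in m; the calibration is good to about 2 mm. A picture is of the moment at which its call begins. There is no depth.
- manip.close_job(): hands the job in, once; it reports no verdict.
The state is a dict: "time": time; "joint_positions": joint angles; "qd": joint speeds; "joint_efforts": joint torques, N m; "eef_pos": TCP position; "tool_rot": TCP orientation; "wrist_force": force on the tool from outside, world axes, zero at the start; "wrist_torque": the same for the moment, N m; "gripper_width": finger opening in m.
Only numpy, scipy, OpenCV 4.12 (cv2) and the standard library are available. Lean on these libraries where they do the work, as an engineer would, in place of code of your own. Each camera call takes 0.05 s, during which the arm holds its last target. There are 200 camera calls.

## Working session

There is one attempt and no reset: what is moved stays moved. The work goes in short steps, Python scripts to look and compute and a tool call to move; the robot and the scene stay as the last step left them, time stands still between calls to the robot, and variables do not carry over. Pictures are saved under pics/ and viewed, on a budget of 14 in all, crops included, one or two more only if the job needs it, and the job is handed in when it is done.

Besides the shell and the picture viewer there is one more tool, called as name([rows], argument=value, ...), one row to a line, values as JSON. arm_command: Moves the arm, as the interface text tells. Its arguments: {"type":"object","properties":{"commands":{"type":"array"},"grip_force":{"type":"number"}},"required":["commands"]}

```bash
ls; mkdir -p pics; python3 - <<'E'
from station import manip, optics
import cv2
o=manip.get_obs(); print({k:o[k] for k in('time','eef_pos','tool_rot','gripper_width','wrist_force')}, manip.grasp_offset)
for n in('top','side'):
    d=optics.get_image(n); cv2.imwrite(f'pics/{n}0.png',cv2.resize(d['img'][:,:,::-1],(800,600),interpolation=cv2.INTER_CUBIC))
    print({k:d[k] for k in d if k!='img'})
E
```

```text
pics
{'time': 0.0, 'eef_pos': array([ 0.27489804, -0.5607439 ,  0.23057578]), 'tool_rot': array([[ 8.97883662e-01,  4.40232305e-01, -6.69299412e-04],
       [ 4.40232810e-01, -8.97882812e-01,  1.23661159e-03],
       [-5.65560668e-05, -1.40498091e-03, -9.99999011e-01]]), 'gripper_width': 0.08537036942160782, 'wrist_force': array([ 0.19982523, -0.83117546, -0.63309083])} 0.0187
{'fx': 412.1105904703713, 'fy': 412.1105904703713, 'cx': 253.58712776238897, 'cy': 189.76426634074303, 'dist': array([-0.00738303,  0.        ,  0.        ,  0.        ,  0.        ]), 'rvec': array([ 2.15225711, -2.14638426,  0.13248498]), 'tvec': array([0.06674035, 0.60062756, 0.96762451])}
{'fx': 380.00729600576085, 'fy': 380.00729600576085, 'cx': 252.35532616834433, 'cy': 190.0612729581495, 'dist': array([0.03411456, 0.        , 0.        , 0.        , 0.        ]), 'rvec': array([ 2.26540704, -0.27822405,  0.13968272]), 'tvec': array([-0.56231865,  0.18521644,  0.67987081])}
```

View pics/top0.png

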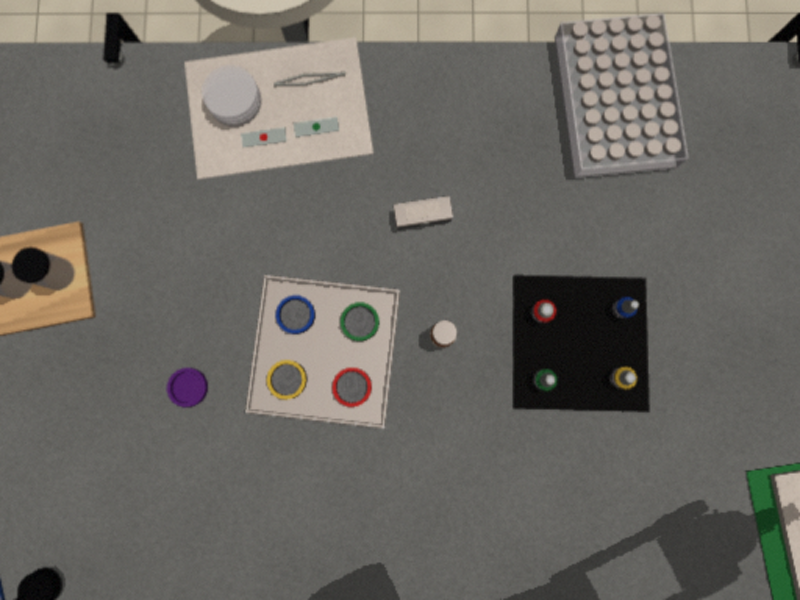

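View pics/side0.png

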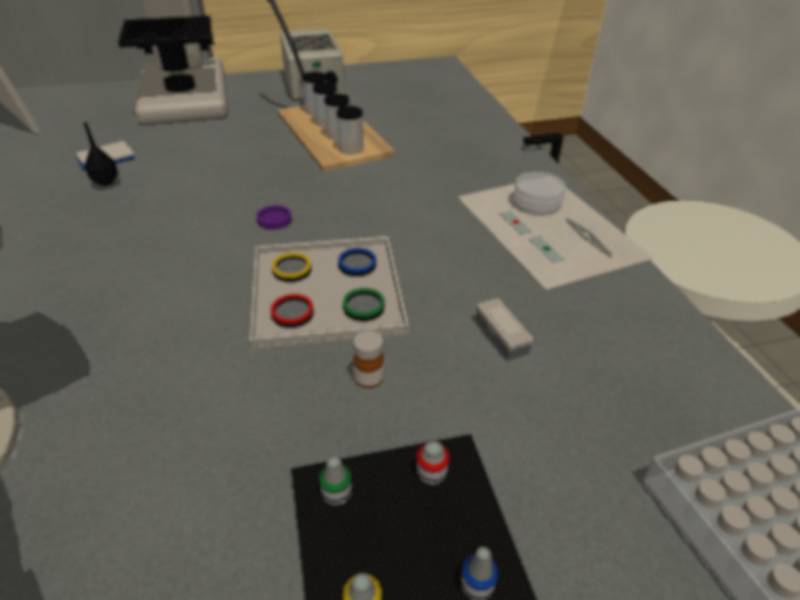

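The top view (800 px wide) shows four candidates of each kind.
- **Objectives on the mat:** red (544,310), blue (626,307), green (545,380) and yellow (625,378).
- **Cups in the tray:** blue (295,315), green (359,322), yellow (286,379) and red (351,387).
- **Not meant:** the purple cup (187,387), the slides' red and green dots (264,137) and (316,127), and the canisters on the wooden board (30,265).
- **To leave alone:** the jar (444,333) and the slide box (423,212).

I'll choose by ring colour on the mat and rim colour in the tray, then measure.

```bash
cat > h.py <<'E'
import numpy as np, cv2
from scipy.optimize import least_squares
from station import manip, optics
H={'red':(172,8),'yellow':(20,34),'green':(50,85),'blue':(100,125)}
R={'red':17,'yellow':16.5,'green':16,'blue':15.5}
def mask(img,c):
    h=cv2.cvtColor(img,cv2.COLOR_RGB2HSV); a,b=H[c]; hh=h[...,0]
    m=((hh>=a)&(hh<=b)) if a<b else ((hh>=a)|(hh<=b))
    return (m&(h[...,1]>110)&(h[...,2]>50)).astype(np.uint8)
def proj(d,P):
    K=np.array([[d['fx'],0,d['cx']],[0,d['fy'],d['cy']],[0,0,1]])
    return cv2.projectPoints(np.float64(P).reshape(-1,1,3),d['rvec'],d['tvec'],K,d['dist'])[0].reshape(-1,2)
def ray(d,uv,z):
    f=lambda p: (proj(d,[[p[0],p[1],z]])[0]-uv)
    return least_squares(f,[.6,0]).x
def cyl(xy,r,zs):
    t=np.linspace(0,2*np.pi,48,endpoint=False)
    return np.concatenate([np.c_[xy[0]+q*np.cos(t),xy[1]+q*np.sin(t),np.full(48,z)] for q,z in zip(np.broadcast_to(r,len(zs)),zs)])
def hullc(p):
    h=cv2.convexHull(np.float32(p)); m=cv2.moments(h)
    return np.array([m['m10'],m['m01']])/m['m00'],cv2.boundingRect(h)[2:],m['m00']
def blobs(d,c):
    n,l,s,_=cv2.connectedComponentsWithStats(mask(d['img'],c),connectivity=8)
    out=[]
    for i in range(1,n):
        if s[i,4]<25: continue
        p=np.argwhere(l==i)[:,::-1]
        out.append((s[i,4],)+hullc(np.concatenate([p+o for o in ([-.5,-.5],[.5,.5],[.5,-.5],[-.5,.5])])))
    return out
def fit(d,uv,r,zs):
    f=lambda p: hullc(proj(d,cyl(p,r,zs)))[0]-uv
    return least_squares(f,ray(d,uv,zs[0]),diff_step=1e-3).x
def objfit(d,uv,c,base):
    r=R[c]/1e3; return fit(d,uv,[r,r,r*.8],[base+.028,base+.034,base+.038])
def cupfit(d,uv): return fit(d,uv,[.031,.031],[.015,.019])
E
python3 - <<'E'
from h import *
for n in('top','side'):
    d=optics.get_image(n)
    for c in H:
        for a,uv,wh,A in blobs(d,c):
            print(n,c,a,uv.round(1),wh,'obj',(objfit(d,uv,c,.003)*1e3).round(1),'cup',(cupfit(d,uv)*1e3).round(1))
    if n=='top':
        for nm,v,z in(('jar',(444,333),.07),('box',(423,212),.032),('mat1',(513,276),.003),('mat2',(648,411),.003)):
            print(nm,(ray(d,np.array(v)*.64,z)*1e3).round())
E
```

```text
top red 108 [348.2 198.4] (16, 17) obj [ 580.3 -163.2] cup [ 582.3 -167. ]
top red 205 [224.7 247.4] (27, 27) obj [460.7 137.8] cup [460.7 139.1]
top yellow 208 [182.9 242.6] (26, 27) obj [471.7 239.1] cup [471.8 242.1]
top yellow 105 [400.1 241.4] (16, 17) obj [ 476.3 -285.6] cup [ 476.5 -291.4]
top green 120 [229.6 205.5] (25, 25) obj [562.1 126.9] cup [563.8 128.1]
top green 56 [349.2 242.7] (14, 15) obj [ 472.9 -162.7] cup [ 473.1 -166.4]
top green 1301 [497.4 335.4] (35, 88) obj [ 257.8 -504.7] cup [ 254.3 -514.3]
top blue 162 [188.5 201. ] (25, 24) obj [573. 228.] cup [574.8 230.9]
top blue 71 [400.7 196.2] (14, 14) obj [ 586.2 -291.8] cup [ 588.3 -297.7]
jar [541.  -4.]
box [738.  26.]
mat1 [ 639. -121.]
mat2 [ 423. -330.]
side red 259 [186.4 197.6] (29, 21) obj [460.5 114.4] cup [461.2 134.8]
side red 191 [276.6 292.6] (23, 20) obj [ 580.7 -164.6] cup [ 585.1 -152.9]
side yellow 1709 [156.   21.6] (50, 47) obj [ 470.5 1343. ] cup [ 471.5 1405. ]
side yellow 8407 [297.4  30. ] (211, 79) obj [1060.7 1098. ] cup [1081.2 1151.7]
side yellow 221 [186.  169.7] (26, 19) obj [471.3 214. ] cup [472.4 237.8]
side yellow 82 [240. 376.] (10, 18) obj [ 489.9 -283.6] cup [ 491.5 -275.3]
side yellow 67 [222.1 376.7] (8, 16) obj [ 465.1 -278.4] cup [ 466.1 -270. ]
side green 137 [232.3 193.7] (26, 19) obj [560.1 103.1] cup [564.  123.3]
side green 128 [214.2 306.4] (22, 17) obj [ 473.2 -165.2] cup [ 474.4 -153.5]
side blue 141 [228.1 166.7] (24, 17) obj [570.7 202. ] cup [574.9 225.6]
side blue 201 [306.8 366.2] (24, 24) obj [ 586.7 -293.6] cup [ 591.4 -285.7]
```

```bash
python3 - <<'E'
from h import *
d=optics.get_image('top'); im=cv2.resize(d['img'][160:290,150:440,::-1],None,fx=2.75,fy=2.75,interpolation=cv2.INTER_CUBIC)
S=lambda p:tuple(int(v) for v in (p-[150,160]+.5)*2.75)
O={'red':(580.5,-164),'green':(473,-164),'blue':(586.5,-292.5),'yellow':(476.5,-286.5)}
C={'red':(461,137),'yellow':(472,240),'green':(564,126),'blue':(575,229)}
for c in O:
    for q,rr,z in((O[c],R[c],.034),(C[c],31,.019)):
        for p in proj(d,cyl(np.array(q)/1e3,rr/1e3,[z])): cv2.circle(im,S(p),0,(255,255,255),-1)
cv2.imwrite('pics/crop1.png',im); print(im.shape)
E
```

```text
(358, 798, 3)
```

View pics/crop1.png

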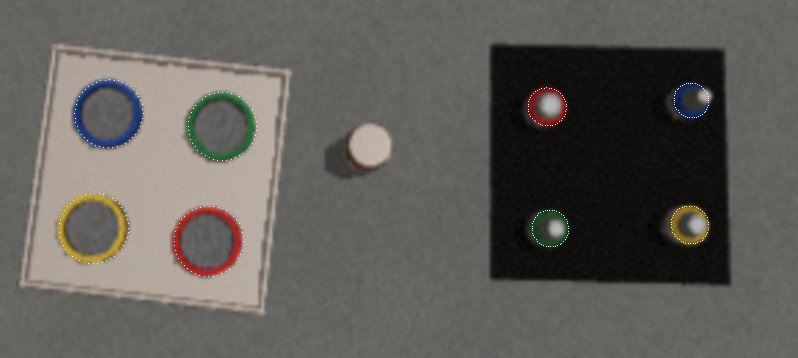

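arm_command([
  [[305,397,-90,0,0,0,0.65],[305,397,-90,0,0,0,0.65],[305,397,-90,0,0,0,0.65],[305,397,-90,0,0,0,0.65],[305,397,-90,0,0,0,0.65],[305,397,-90,0,0,0,0.65],[305,397,-90,0,0,0,0.65],[305,397,-90,0,0,0,0.65],[305,397,-90,0,0,0,0.65],[305,397,-90,0,0,0,0.65]],
], grip_force=30)

```text
time: 1.25
eef_pos: [0.576, -0.1692, 0.1426]
tool_rot: [[0.898, 0.44, 0.0], [0.44, -0.898, -0.0], [0.0, 0.0, -1.0]]
wrist_force: [0.2, -0.1, -0.1]
gripper_width: 0.0555
```

The crop shows the fitted circles on all four rings (red (547,107), blue (691,100), green (549,228), yellow (689,225)) and on the four tray rims. The choices hold. Next I centre above the red objective.

arm_command([
  [[4.5,5,-42,0,0,0,0.65],[4.5,5,-42,0,0,0,0.65],[4.5,5,-42,0,0,0,0.65]],
])

```text
time: 1.55
eef_pos: [0.5786, -0.1658, 0.1004]
tool_rot: [[0.898, 0.441, -0.002], [0.441, -0.898, 0.0], [-0.002, -0.002, -1.0]]
wrist_force: [0.0, 0.6, 1.0]
gripper_width: 0.0557
```

```bash
python3 - <<'E'
from h import *
o=manip.get_obs(); print(o['eef_pos'],o['gripper_width'])
t=optics.get_image('top')['img'][150:250,290:420]; s=optics.get_image('side')['img'][200:330,190:350]
f=lambda a,k:cv2.resize(a[:,:,::-1],None,fx=k,fy=k,interpolation=cv2.INTER_CUBIC)
a=f(t,3);b=f(s,2.5); h=max(a.shape[0],b.shape[0]); p=lambda x:cv2.copyMakeBorder(x,0,h-x.shape[0],0,0,0)
cv2.imwrite('pics/near1.png',np.hstack([p(a),p(b)]))
E
```

```text
[ 0.57858188 -0.1657835   0.10037928] 0.05568922661277476
```

View pics/near1.png

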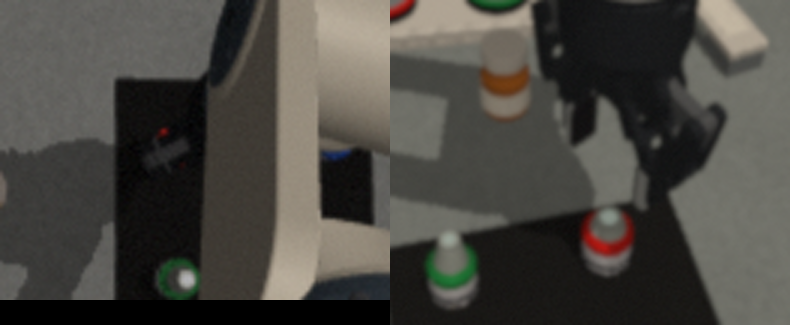

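The side crop shows the fingers at (580,130) and (640,190), midway over the red objective at (607,225). Descending.

arm_command([
  [[1.5,1.5,-25,0,0,0,0.65],[1.5,1.5,-50,0,0,0,0.65],[1.5,1.5,-65,0,0,0,0.65],[1.5,1.5,-70,0,0,0,0.65],[1.5,1.5,-70,0,0,0,0.65]],
])

```text
time: 2.15
eef_pos: [0.5809, -0.165, 0.0311]
tool_rot: [[0.898, 0.439, -0.0], [0.439, -0.898, 0.0], [-0.0, -0.0, -1.0]]
wrist_force: [0.6, 0.1, 0.1]
gripper_width: 0.0553
```

arm_command([
  [[0,0.5,-8,0,0,0,0.65],[0,0.5,-14.5,0,0,0,0.65],[0,0.5,-14.5,0,0,0,0.65],[0,0.5,-14.5,0,0,0,0.3],[0,0.5,-14.5,0,0,0,0.2],[0,0.5,-14.5,0,0,0,0.2],[0,0.5,-14.5,0,0,0,0.2],[0,0.5,-14.5,0,0,0,0.2]],
], grip_force=30)

```text
time: 2.95
eef_pos: [0.5812, -0.164, 0.0166]
tool_rot: [[0.898, 0.44, 0.001], [0.44, -0.898, -0.0], [0.0, 0.0, -1.0]]
wrist_force: [-0.1, 0.4, 4.3]
gripper_width: 0.0327
```

arm_command([
  [[0,0,0,0,0,0,0.2],[0,0,0,0,0,0,0.2],[0,0,3,0,0,0,0.2],[0,0,8,0,0,0,0.2],[0,0,15,0,0,0,0.2],[0,0,20,0,0,0,0.2],[0,0,20,0,0,0,0.2]],
])

```text
time: 3.65
eef_pos: [0.5815, -0.1642, 0.0373]
tool_rot: [[0.898, 0.44, 0.001], [0.44, -0.898, -0.0], [0.001, 0.001, -1.0]]
wrist_force: [0.3, 0.3, -1.2]
gripper_width: 0.033
```

```bash
python3 - <<'E'
from h import *
o=manip.get_obs(); print(o['eef_pos'],o['wrist_force'],o['gripper_width'])
s=optics.get_image('side')['img'][200:330,190:350]
cv2.imwrite('pics/lift1.png',cv2.resize(s[:,:,::-1],None,fx=4,fy=4,interpolation=cv2.INTER_CUBIC))
E
```

```text
[ 0.58154912 -0.16415177  0.03732638] [ 0.29575149  0.32742796 -1.17879395] 0.032954945739206314
```

View pics/lift1.png

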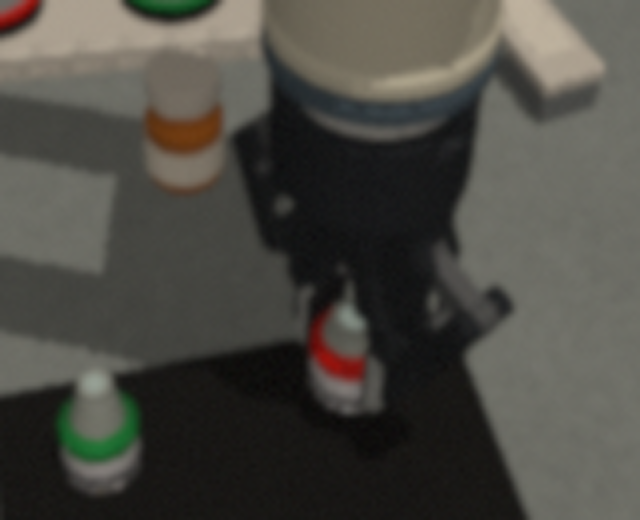

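Red is held upright at (345,360) and clear of the mat. The wrist reads −1.2 N, which matches 120 g. Carrying it to the red cup.

arm_command([
  [[0,0,20,0,0,0,0.2],[0,0,50,0,0,0,0.2],[-6,15,80,0,0,0,0.2],[-18,45,90,0,0,0,0.2],[-34,85,90,0,0,0,0.2],[-52,130,90,0,0,0,0.2],[-70,175,90,0,0,0,0.2],[-88,220,90,0,0,0,0.2],[-106,265,90,0,0,0,0.2],[-116,290,90,0,0,0,0.2]],
])

```text
time: 4.7
eef_pos: [0.4631, 0.1284, 0.1262]
tool_rot: [[0.897, 0.441, -0.001], [0.441, -0.897, 0.0], [-0.0, -0.001, -1.0]]
wrist_force: [-0.2, 0.1, -0.7]
gripper_width: 0.0327
```

arm_command([
  [[-4.5,11,0,0,0,0,0.2],[-4.5,11,-25,0,0,0,0.2],[-4.5,11,-50,0,0,0,0.2],[-4.5,11,-70,0,0,0,0.2],[-4.5,11,-80,0,0,0,0.2],[-4.5,11,-80,0,0,0,0.2],[-4.5,11,-80,0,0,0,0.2]],
])

```text
time: 5.4
eef_pos: [0.4609, 0.1368, 0.0467]
tool_rot: [[0.898, 0.44, 0.0], [0.44, -0.898, 0.0], [0.0, 0.0, -1.0]]
wrist_force: [0.4, 0.4, -0.7]
gripper_width: 0.0329
```

```bash
python3 - <<'E'
from h import *
o=manip.get_obs(); print(o['eef_pos'],o['wrist_force'],o['gripper_width'])
d=optics.get_image('side')
for c in('red','yellow'):
  for a,uv,wh,A in blobs(d,c): print(c,a,uv.round(1),wh,(cupfit(d,uv)*1e3).round(1))
s=d['img'][110:240,130:290]
cv2.imwrite('pics/place1.png',cv2.resize(s[:,:,::-1],None,fx=4,fy=4,interpolation=cv2.INTER_CUBIC))
E
```

```text
[0.4608898  0.13683798 0.04669768] [ 0.3862012   0.40195543 -0.69326635] 0.03287648901320689
red 43 [179.6 182.7] (10, 10) [451.7 191.3]
red 208 [186.4 198.1] (29, 20) [461.  132.9]
yellow 8089 [301.8  30.7] (197, 79) [1097.2 1138.2]
yellow 85 [240.  375.7] (10, 18) [ 491.7 -275. ]
yellow 68 [222.1 376.7] (8, 16) [ 466.1 -270. ]
```

View pics/place1.png

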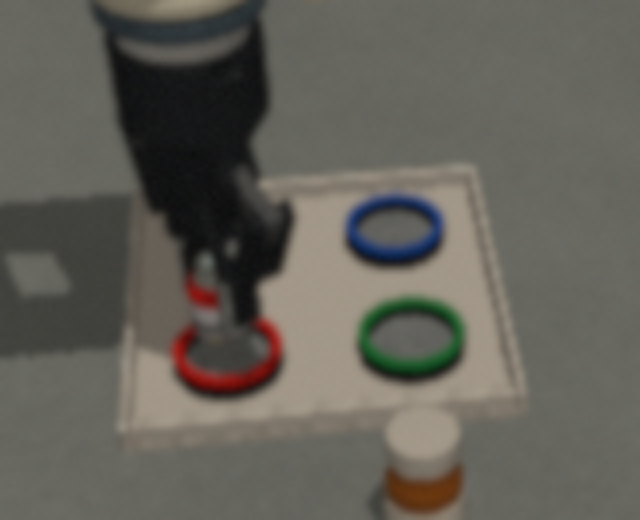

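```bash
python3 - <<'E'
from h import *
d=optics.get_image('side')
P=proj(d,[[.461,.137,.033],[.461,.137,.033+.033],[.461,.137,.081],[.461,.137,.019]])
print(((P-[130,110]+.5)*4).round())
E
```

```text
[[224. 327.]
 [218. 281.]
 [215. 259.]
 [227. 346.]]
```

The expected ring edge at (186,281) agrees with the picture, so red is centred on its cup; the finger hides its right half. Lowering.

arm_command([
  [[0,0,-10,0,0,0,0.2],[0,0,-17,0,0,0,0.2],[0,0,-20,0,0,0,0.2],[0,0,-21.5,0,0,0,0.2],[0,0,-22.5,0,0,0,0.2],[0,0,-23,0,0,0,0.2],[0,0,-23,0,0,0,0.2]],
])

```text
time: 6.2
eef_pos: [0.4605, 0.1371, 0.0234]
tool_rot: [[0.898, 0.44, 0.0], [0.44, -0.898, 0.0], [0.0, 0.0, -1.0]]
wrist_force: [-0.2, -0.2, -0.7]
gripper_width: 0.0329
```

arm_command([
  [[0,0,-0.3,0,0,0,0.2],[0,0,-0.6,0,0,0,0.2],[0,0,-0.6,0,0,0,0.2]],
])

```text
time: 6.5
eef_pos: [0.4605, 0.137, 0.0228]
tool_rot: [[0.898, 0.44, 0.0], [0.44, -0.898, 0.0], [0.0, -0.0, -1.0]]
wrist_force: [0.3, -0.3, -1.0]
gripper_width: 0.0331
```

arm_command([
  [[0,0,-0.4,0,0,0,0.2],[0,0,-0.8,0,0,0,0.2],[0,0,-0.8,0,0,0,0.2]],
])

```text
time: 6.8
eef_pos: [0.4605, 0.1371, 0.0226]
tool_rot: [[0.898, 0.44, 0.0], [0.44, -0.898, 0.0], [0.0, 0.0, -1.0]]
wrist_force: [-2.9, -1.2, 10.5]
gripper_width: 0.0329
```

Contact (10 N) came at the expected height. I'll ease off, release and rise.

arm_command([
  [[0,0,0.4,0,0,0,0.2],[0,0,0.5,0,0,0,0.42],[0,0,0.5,0,0,0,0.5],[0,0,0.5,0,0,0,0.6],[0,0,0.5,0,0,0,0.6],[0,0,12,0,0,0,0.6],[0,0,35,0,0,0,0.6],[0,0,65,0,0,0,0.6],[0,0,100,0,0,0,0.6],[0,0,100,0,0,0,0.6]],
])

```text
time: 7.8
eef_pos: [0.4632, 0.1379, 0.1265]
tool_rot: [[0.898, 0.44, 0.007], [0.44, -0.898, 0.002], [0.007, 0.001, -1.0]]
wrist_force: [-0.2, -0.0, 1.7]
gripper_width: 0.0512
```

arm_command([
  [[2,-40,0,0,0,0,0.65],[4,-85,0,0,0,0,0.65],[6,-130,0,0,0,0,0.65],[8,-175,0,0,0,0,0.65],[10,-220,0,0,0,0,0.65],[11,-260,0,0,0,0,0.65],[12.5,-290,-5,0,0,0,0.65],[12.5,-301,-25,0,0,0,0.65],[12.5,-301,-25,0,0,0,0.65],[12.5,-301,-25,0,0,0,0.65]],
])

```text
time: 8.8
eef_pos: [0.4722, -0.1636, 0.0967]
tool_rot: [[0.898, 0.439, -0.002], [0.439, -0.898, 0.001], [-0.001, -0.001, -1.0]]
wrist_force: [-0.3, -0.0, -1.1]
gripper_width: 0.056
```

```bash
python3 - <<'E'
from h import *
o=manip.get_obs(); print(o['eef_pos'],o['wrist_force'],o['gripper_width'])
S=optics.get_image('side'); T=optics.get_image('top')
for n,d in(('s',S),('t',T)):
  for a,uv,wh,A in blobs(d,'red')+blobs(d,'green'): print(n,a,uv.round(1),wh,'obj in cup',(objfit(d,uv,'red',.009)*1e3).round(1),'cup',(cupfit(d,uv)*1e3).round(1))
a=cv2.resize(S['img'][150:330,150:310,::-1],None,fx=2.5,fy=2.5,interpolation=cv2.INTER_CUBIC)
b=cv2.resize(T['img'][170:280,150:300,::-1],None,fx=2.5,fy=2.5,interpolation=cv2.INTER_CUBIC)
b=cv2.copyMakeBorder(b,0,a.shape[0]-b.shape[0],0,0,0)
cv2.imwrite('pics/chk1.png',np.hstack([a,b]))
E
```

```text
[ 0.47219714 -0.16363889  0.09668442] [-3.30850098e-01 -2.50834341e-04 -1.05027989e+00] 0.055964428035630835
s 60 [239.1 194.4] (12, 18) obj in cup [572.9  90.5] cup [578.6 117.1]
s 108 [214.  307.2] (20, 15) obj in cup [ 472.3 -170.4] cup [ 473.8 -154.9]
t 208 [224.7 247.4] (27, 27) obj in cup [460.8 137.3] cup [460.7 139.1]
t 94 [224.2 248.1] (16, 16) obj in cup [459.  138.4] cup [458.9 140.2]
t 120 [229.7 205.6] (25, 25) obj in cup [561.5 126.4] cup [563.7 128. ]
t 587 [500.4 336.9] (26, 88) obj in cup [ 255.8 -508. ] cup [ 251.  -521.1]
```

View pics/chk1.png

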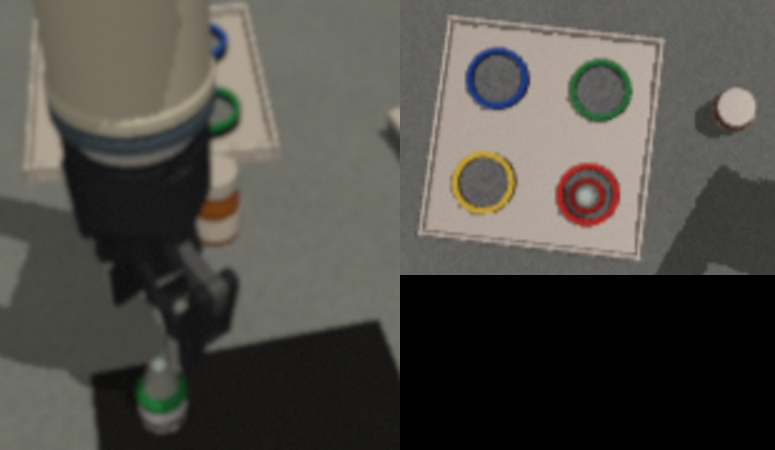

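Red stands upright inside the red-rimmed cup at (587,195) in the right panel, and the jar is unmoved. The gripper is over green at (162,395). Descending on green.

arm_command([
  [[0,0,-25,0,0,0,0.65],[0,0,-50,0,0,0,0.65],[0,0,-68,0,0,0,0.65],[0,0,-78,0,0,0,0.65],[0,0,-81,0,0,0,0.65],[0,0,-81,0,0,0,0.65],[0,0,-81,0,0,0,0.65]],
])

```text
time: 9.6
eef_pos: [0.4736, -0.164, 0.0168]
tool_rot: [[0.898, 0.441, 0.001], [0.441, -0.898, -0.0], [0.001, 0.001, -1.0]]
wrist_force: [0.3, 0.1, -0.1]
gripper_width: 0.0559
```

arm_command([
  [[0,0,0,0,0,0,0.4],[0,0,0,0,0,0,0.25],[0,0,0,0,0,0,0.2],[0,0,0,0,0,0,0.2],[0,0,0,0,0,0,0.2],[0,0,0,0,0,0,0.2],[0,0,0,0,0,0,0.2]],
])

```text
time: 10.3
eef_pos: [0.4734, -0.1641, 0.0167]
tool_rot: [[0.898, 0.44, 0.001], [0.44, -0.898, -0.0], [0.001, 0.001, -1.0]]
wrist_force: [-1.8, 2.2, 6.7]
gripper_width: 0.0307
```

arm_command([
  [[0,0,3,0,0,0,0.2],[0,0,10,0,0,0,0.2],[0,0,15,0,0,0,0.2],[0,0,15,0,0,0,0.2]],
])

```text
time: 10.7
eef_pos: [0.4735, -0.1642, 0.0318]
tool_rot: [[0.898, 0.44, 0.001], [0.44, -0.898, -0.0], [0.001, 0.001, -1.0]]
wrist_force: [0.1, 0.8, -1.2]
gripper_width: 0.0307
```

arm_command([
  [[0,0,25,0,0,0,0.2],[0,0,60,0,0,0,0.2],[5,15,90,0,0,0,0.2],[14,45,98,0,0,0,0.2],[26,85,98,0,0,0,0.2],[39,125,98,0,0,0,0.2],[52,167,98,0,0,0,0.2],[65,209,98,0,0,0,0.2],[78,250,98,0,0,0,0.2],[87,279,98,0,0,0,0.2]],
])

```text
time: 11.7
eef_pos: [0.5604, 0.1177, 0.1289]
tool_rot: [[0.897, 0.441, 0.001], [0.441, -0.897, 0.0], [0.001, -0.0, -1.0]]
wrist_force: [1.0, 0.4, -0.5]
gripper_width: 0.0308
```

arm_command([
  [[3.5,11,0,0,0,0,0.2],[3.5,11,-25,0,0,0,0.2],[3.5,11,-50,0,0,0,0.2],[3.5,11,-70,0,0,0,0.2],[3.5,11,-85,0,0,0,0.2],[3.5,11,-94,0,0,0,0.2],[3.5,11,-94,0,0,0,0.2],[3.5,11,-94,0,0,0,0.2]],
])

```text
time: 12.5
eef_pos: [0.5638, 0.1259, 0.0354]
tool_rot: [[0.898, 0.44, 0.001], [0.44, -0.898, 0.0], [0.001, 0.0, -1.0]]
wrist_force: [0.3, -0.2, -1.2]
gripper_width: 0.0307
```

arm_command([
  [[0,0,-6,0,0,0,0.2],[0,0,-10,0,0,0,0.2],[0,0,-11.5,0,0,0,0.2],[0,0,-12.2,0,0,0,0.2],[0,0,-12.7,0,0,0,0.2],[0,0,-13,0,0,0,0.2],[0,0,-13,0,0,0,0.2]],
])

```text
time: 13.2
eef_pos: [0.5634, 0.1261, 0.0228]
tool_rot: [[0.898, 0.44, -0.0], [0.44, -0.898, -0.0], [-0.0, -0.0, -1.0]]
wrist_force: [-2.7, -0.9, 8.7]
gripper_width: 0.0311
```

Contact again. Releasing green and going on towards yellow.

arm_command([
  [[0,0,0.3,0,0,0,0.2],[0,0,0.4,0,0,0,0.4],[0,0,0.4,0,0,0,0.48],[0,0,0.4,0,0,0,0.58],[0,0,0.4,0,0,0,0.58],[0,0,12,0,0,0,0.58],[0,0,35,0,0,0,0.6],[0,0,65,0,0,0,0.6],[0,0,100,0,0,0,0.6],[0,0,105,0,0,0,0.6]],
])

```text
time: 14.2
eef_pos: [0.566, 0.1266, 0.1317]
tool_rot: [[0.898, 0.44, 0.007], [0.44, -0.898, 0.001], [0.007, 0.002, -1.0]]
wrist_force: [0.8, 0.4, 1.1]
gripper_width: 0.051
```

arm_command([
  [[-8,-40,0,0,0,0,0.65],[-16,-80,0,0,0,0,0.65],[-25,-120,0,0,0,0,0.65],[-33,-160,0,0,0,0,0.65],[-41,-200,0,0,0,0,0.65],[-50,-245,0,0,0,0,0.65],[-58,-290,0,0,0,0,0.65],[-67,-330,0,0,0,0,0.65],[-77,-375,0,0,0,0,0.65],[-84,-402,-10,0,0,0,0.65]],
])

```text
time: 15.2
eef_pos: [0.4794, -0.2792, 0.1181]
tool_rot: [[0.898, 0.439, 0.002], [0.439, -0.898, -0.002], [0.001, 0.003, -1.0]]
wrist_force: [0.2, 0.3, 0.0]
gripper_width: 0.0558
```

arm_command([
  [[-3,-10.5,-20,0,0,0,0.65],[-3,-10.5,-20,0,0,0,0.65],[-3,-10.5,-20,0,0,0,0.65]],
])

```text
time: 15.5
eef_pos: [0.476, -0.286, 0.0969]
tool_rot: [[0.898, 0.44, -0.001], [0.44, -0.898, 0.001], [-0.001, -0.001, -1.0]]
wrist_force: [-0.5, 0.5, 0.9]
gripper_width: 0.0555
```

```bash
python3 - <<'E'
from h import *
o=manip.get_obs(); print(o['eef_pos'],o['wrist_force'],o['gripper_width'])
S=optics.get_image('side'); T=optics.get_image('top')
for n,d in(('s',S),('t',T)):
  for c in('green','yellow'):
    for a,uv,wh,A in blobs(d,c): print(n,c,a,uv.round(1),wh,'in cup',(objfit(d,uv,c,.009)*1e3).round(1),'on mat',(objfit(d,uv,c,.003)*1e3).round(1),'cup',(cupfit(d,uv)*1e3).round(1))
a=cv2.resize(S['img'][150:384,150:310,::-1],None,fx=2.2,fy=2.2,interpolation=cv2.INTER_CUBIC)
b=cv2.resize(T['img'][170:280,150:300,::-1],None,fx=2.5,fy=2.5,interpolation=cv2.INTER_CUBIC)
b=cv2.copyMakeBorder(b,0,a.shape[0]-b.shape[0],0,0,0)
cv2.imwrite('pics/chk2.png',np.hstack([a,b]))
E
```

```text
[ 0.47600243 -0.2860067   0.09686423] [-0.54433105  0.471057    0.85235749] 0.05545390235870169
s yellow 6763 [320.   30.5] (159, 79) in cup [1146.5 1051.6] on mat [1154.2 1068.9] cup [1177.7 1121.7]
s yellow 59 [222.2 377.2] (8, 15) in cup [ 464.8 -281.7] on mat [ 465.1 -279.1] cup [ 466.  -270.7]
t green 124 [229.7 205.5] (25, 25) in cup [561.6 126.4] on mat [562.1 126.8] cup [563.8 128. ]
t green 53 [229.2 205.1] (14, 14) in cup [562.6 127.6] on mat [563.2 128. ] cup [564.9 129.1]
t yellow 205 [182.9 242.7] (26, 27) in cup [471.6 238.1] on mat [471.6 239.1] cup [471.8 242.2]
t yellow 53 [398.4 239.1] (15, 12) in cup [ 481.8 -279.7] on mat [ 481.9 -281.8] cup [ 482.2 -287.5]
```

View pics/chk2.png

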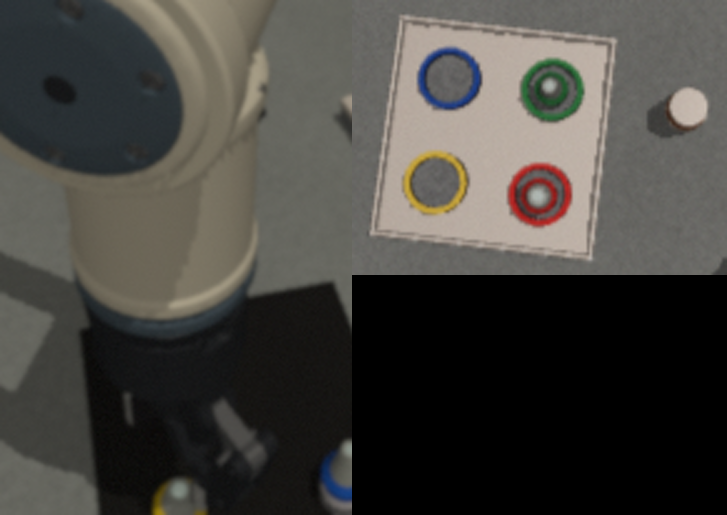

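Green stands centred in its cup at (552,90) beside red at (540,195). The gripper is above yellow at (180,495). Descending on yellow.

arm_command([
  [[0.5,0,-25,0,0,0,0.65],[0.5,0,-50,0,0,0,0.65],[0.5,0,-68,0,0,0,0.65],[0.5,0,-77,0,0,0,0.65],[0.5,0,-80.5,0,0,0,0.65],[0.5,0,-80.5,0,0,0,0.65],[0.5,0,-80.5,0,0,0,0.65]],
])

```text
time: 16.3
eef_pos: [0.4776, -0.2866, 0.0173]
tool_rot: [[0.898, 0.44, 0.001], [0.44, -0.898, -0.001], [0.001, 0.001, -1.0]]
wrist_force: [-0.9, 0.4, -0.1]
gripper_width: 0.0558
```

arm_command([
  [[0,0,0,0,0,0,0.4],[0,0,0,0,0,0,0.25],[0,0,0,0,0,0,0.2],[0,0,0,0,0,0,0.2],[0,0,0,0,0,0,0.2],[0,0,0,0,0,0,0.2],[0,0,0,0,0,0,0.2]],
])

```text
time: 17.0
eef_pos: [0.4774, -0.2867, 0.0173]
tool_rot: [[0.898, 0.44, 0.001], [0.44, -0.898, -0.001], [0.001, 0.001, -1.0]]
wrist_force: [0.1, 1.6, 5.3]
gripper_width: 0.032
```

arm_command([
  [[0,0,3,0,0,0,0.2],[0,0,10,0,0,0,0.2],[0,0,15,0,0,0,0.2],[0,0,15,0,0,0,0.2]],
])

```text
time: 17.4
eef_pos: [0.4775, -0.2868, 0.0324]
tool_rot: [[0.898, 0.44, 0.001], [0.44, -0.898, -0.001], [0.001, 0.001, -1.0]]
wrist_force: [0.6, -0.1, -0.5]
gripper_width: 0.0319
```

arm_command([
  [[0,0,25,0,0,0,0.2],[0,0,60,0,0,0,0.2],[0,15,90,0,0,0,0.2],[0,50,98,0,0,0,0.2],[-1,92,98,0,0,0,0.2],[-1,135,98,0,0,0,0.2],[-2,180,98,0,0,0,0.2],[-2,225,98,0,0,0,0.2],[-3,270,98,0,0,0,0.2],[-3,315,98,0,0,0,0.2]],
])

```text
time: 18.4
eef_pos: [0.4735, 0.0303, 0.1295]
tool_rot: [[0.898, 0.44, 0.0], [0.44, -0.898, 0.0], [0.0, 0.0, -1.0]]
wrist_force: [1.3, -0.5, -1.2]
gripper_width: 0.0318
```

arm_command([
  [[0,45,0,0,0,0,0.2],[-1,90,0,0,0,0,0.2],[-1,135,0,0,0,0,0.2],[-2,175,0,0,0,0,0.2],[-2,200,-5,0,0,0,0.2],[-2.5,212,-25,0,0,0,0.2],[-2.5,212,-50,0,0,0,0.2],[-2.5,212,-70,0,0,0,0.2],[-2.5,212,-80,0,0,0,0.2],[-2.5,212,-80,0,0,0,0.2]],
])

```text
time: 19.4
eef_pos: [0.4705, 0.24, 0.0483]
tool_rot: [[0.898, 0.44, -0.002], [0.44, -0.898, -0.001], [-0.003, 0.0, -1.0]]
wrist_force: [-0.1, 1.0, -1.2]
gripper_width: 0.0315
```

arm_command([
  [[0,0,-6,0,0,0,0.2],[0,0,-12,0,0,0,0.2],[0,0,-14,0,0,0,0.2],[0,0,-14,0,0,0,0.2]],
])

```text
time: 19.8
eef_pos: [0.4715, 0.2405, 0.0355]
tool_rot: [[0.898, 0.44, 0.0], [0.44, -0.898, 0.0], [0.0, 0.0, -1.0]]
wrist_force: [0.4, -1.3, -1.5]
gripper_width: 0.0317
```

arm_command([
  [[0,0,-5,0,0,0,0.2],[0,0,-9,0,0,0,0.2],[0,0,-10.7,0,0,0,0.2],[0,0,-11.5,0,0,0,0.2],[0,0,-12,0,0,0,0.2],[0,0,-12.4,0,0,0,0.2],[0,0,-12.4,0,0,0,0.2]],
])

```text
time: 20.5
eef_pos: [0.4714, 0.2406, 0.0234]
tool_rot: [[0.898, 0.44, -0.0], [0.44, -0.898, 0.0], [0.0, -0.0, -1.0]]
wrist_force: [-1.6, -1.5, 3.7]
gripper_width: 0.0318
```

arm_command([
  [[0,0,0,0,0,0,0.2],[0,0,0,0,0,0,0.4],[0,0,0,0,0,0,0.48],[0,0,0,0,0,0,0.58],[0,0,0,0,0,0,0.58],[0,0,12,0,0,0,0.58],[0,0,35,0,0,0,0.6],[0,0,65,0,0,0,0.6],[0,0,100,0,0,0,0.6],[0,0,110,0,0,0,0.6]],
])

```text
time: 21.5
eef_pos: [0.4732, 0.2415, 0.1371]
tool_rot: [[0.898, 0.44, 0.005], [0.44, -0.898, 0.002], [0.005, -0.0, -1.0]]
wrist_force: [0.1, 0.7, -0.4]
gripper_width: 0.0511
```

arm_command([
  [[9,-40,0,0,0,0,0.65],[18,-82,0,0,0,0,0.65],[27,-126,0,0,0,0,0.65],[36,-170,0,0,0,0,0.65],[46,-215,0,0,0,0,0.65],[56,-260,0,0,0,0,0.65],[66,-305,0,0,0,0,0.65],[76,-350,0,0,0,0,0.65],[86,-395,0,0,0,0,0.65],[95,-440,0,0,0,0,0.65]],
])

```text
time: 22.5
eef_pos: [0.5664, -0.2014, 0.1332]
tool_rot: [[0.898, 0.44, 0.0], [0.44, -0.898, 0.0], [0.0, -0.0, -1.0]]
wrist_force: [1.3, 1.3, -0.3]
gripper_width: 0.0555
```

arm_command([
  [[9,-42,0,0,0,0,0.65],[16,-76,0,0,0,0,0.65],[20,-93,-10,0,0,0,0.65],[20,-93,-20,0,0,0,0.65],[20,-93,-20,0,0,0,0.65],[20,-93,-20,0,0,0,0.65]],
])

```text
time: 23.1
eef_pos: [0.5856, -0.2907, 0.1122]
tool_rot: [[0.897, 0.441, -0.002], [0.441, -0.897, 0.001], [-0.001, -0.002, -1.0]]
wrist_force: [-0.4, 0.3, 0.1]
gripper_width: 0.0557
```

```bash
python3 - <<'E'
from h import *
o=manip.get_obs(); print(o['eef_pos'],o['wrist_force'],o['gripper_width'])
S=optics.get_image('side'); T=optics.get_image('top')
for n,d in(('s',S),('t',T)):
  for c in('yellow','blue'):
    for a,uv,wh,A in blobs(d,c): print(n,c,a,uv.round(1),wh,'in cup',(objfit(d,uv,c,.009)*1e3).round(1),'on mat',(objfit(d,uv,c,.003)*1e3).round(1),'cup',(cupfit(d,uv)*1e3).round(1))
a=cv2.resize(S['img'][150:384,200:360,::-1],None,fx=2.2,fy=2.2,interpolation=cv2.INTER_CUBIC)
b=cv2.resize(T['img'][170:280,150:300,::-1],None,fx=2.5,fy=2.5,interpolation=cv2.INTER_CUBIC)
b=cv2.copyMakeBorder(b,0,a.shape[0]-b.shape[0],0,0,0)
cv2.imwrite('pics/chk3.png',np.hstack([a,b]))
E
```

```text
[ 0.58564765 -0.29067796  0.1122179 ] [-0.41561953  0.30365717  0.07937814] 0.055653525317166476
s yellow 255 [185.9 168.8] (26, 21) in cup [471.1 209.5] on mat [471.4 217.5] cup [472.4 241.4]
s blue 132 [228.  166.7] (24, 17) in cup [569.2 194.2] on mat [570.5 202. ] cup [574.7 225.5]
s blue 184 [306.7 366.4] (25, 23) in cup [ 584.8 -296.2] on mat [ 586.4 -293.7] cup [ 591.  -285.8]
t yellow 310 [182.9 242.7] (26, 27) in cup [471.6 238. ] on mat [471.6 239.1] cup [471.7 242.1]
t blue 162 [188.5 201. ] (25, 24) in cup [572.4 227. ] on mat [573. 228.] cup [574.8 230.9]
```

View pics/chk3.png

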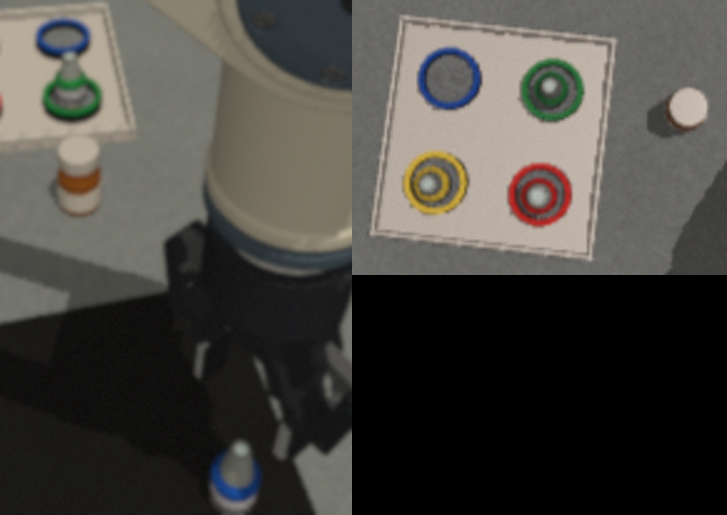

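Yellow stands in its cup at (433,184), upright, about 2–3 px left of centre. The gripper is above blue at (237,475). Descending on blue.

arm_command([
  [[0,-0.5,-25,0,0,0,0.65],[0,-0.5,-50,0,0,0,0.65],[0,-0.5,-72,0,0,0,0.65],[0,-0.5,-86,0,0,0,0.65],[0,-0.5,-93,0,0,0,0.65],[0,-0.5,-96,0,0,0,0.65],[0,-0.5,-96,0,0,0,0.65],[0,-0.5,-96,0,0,0,0.65]],
])

```text
time: 24.0
eef_pos: [0.587, -0.2932, 0.018]
tool_rot: [[0.898, 0.44, 0.001], [0.44, -0.898, -0.001], [0.001, 0.001, -1.0]]
wrist_force: [0.8, -0.2, 0.1]
gripper_width: 0.0555
```

arm_command([
  [[0,0,0,0,0,0,0.4],[0,0,0,0,0,0,0.25],[0,0,0,0,0,0,0.2],[0,0,0,0,0,0,0.2],[0,0,0,0,0,0,0.2],[0,0,0,0,0,0,0.2],[0,0,0,0,0,0,0.2]],
])

```text
time: 24.7
eef_pos: [0.5868, -0.2932, 0.0179]
tool_rot: [[0.898, 0.44, 0.001], [0.44, -0.898, -0.0], [0.001, 0.001, -1.0]]
wrist_force: [-0.8, 0.8, 5.6]
gripper_width: 0.0298
```

arm_command([
  [[0,0,3,0,0,0,0.2],[0,0,10,0,0,0,0.2],[0,0,15,0,0,0,0.2],[0,0,15,0,0,0,0.2]],
])

```text
time: 25.1
eef_pos: [0.587, -0.2933, 0.033]
tool_rot: [[0.898, 0.44, 0.001], [0.44, -0.898, -0.001], [0.001, 0.001, -1.0]]
wrist_force: [0.4, 0.6, -2.0]
gripper_width: 0.0304
```

arm_command([
  [[0,0,25,0,0,0,0.2],[0,0,60,0,0,0,0.2],[0,15,90,0,0,0,0.2],[-1,50,98,0,0,0,0.2],[-2,92,98,0,0,0,0.2],[-3,135,98,0,0,0,0.2],[-4,180,98,0,0,0,0.2],[-5,225,98,0,0,0,0.2],[-6,270,98,0,0,0,0.2],[-7,315,98,0,0,0,0.2]],
])

```text
time: 26.1
eef_pos: [0.5791, 0.0238, 0.1301]
tool_rot: [[0.898, 0.44, 0.0], [0.44, -0.898, 0.0], [0.0, 0.0, -1.0]]
wrist_force: [1.1, 0.6, -2.6]
gripper_width: 0.0295
```

arm_command([
  [[-1,45,0,0,0,0,0.2],[-2,90,0,0,0,0,0.2],[-3,135,0,0,0,0,0.2],[-4,175,0,0,0,0,0.2],[-5,198,-5,0,0,0,0.2],[-5,207,-25,0,0,0,0.2],[-5,207,-50,0,0,0,0.2],[-5,207,-70,0,0,0,0.2],[-5,207,-80,0,0,0,0.2],[-5,207,-80,0,0,0,0.2]],
])

```text
time: 27.1
eef_pos: [0.5735, 0.2286, 0.0487]
tool_rot: [[0.898, 0.44, -0.002], [0.44, -0.898, -0.001], [-0.003, -0.0, -1.0]]
wrist_force: [-0.0, -0.1, -1.9]
gripper_width: 0.0298
```

arm_command([
  [[0,0,-6,0,0,0,0.2],[0,0,-12,0,0,0,0.2],[0,0,-14,0,0,0,0.2],[0,0,-14,0,0,0,0.2]],
])

```text
time: 27.5
eef_pos: [0.5744, 0.229, 0.036]
tool_rot: [[0.898, 0.44, -0.0], [0.44, -0.898, -0.0], [-0.0, -0.0, -1.0]]
wrist_force: [-0.5, -0.0, -2.3]
gripper_width: 0.0301
```

arm_command([
  [[0,0,-5,0,0,0,0.2],[0,0,-9,0,0,0,0.2],[0,0,-10.7,0,0,0,0.2],[0,0,-11.5,0,0,0,0.2],[0,0,-12,0,0,0,0.2],[0,0,-12.4,0,0,0,0.2],[0,0,-12.4,0,0,0,0.2]],
])

```text
time: 28.2
eef_pos: [0.5744, 0.229, 0.0239]
tool_rot: [[0.898, 0.44, -0.0], [0.44, -0.898, 0.0], [-0.0, -0.0, -1.0]]
wrist_force: [-1.1, 0.3, 2.6]
gripper_width: 0.0302
```

arm_command([
  [[0,0,0,0,0,0,0.2],[0,0,0,0,0,0,0.4],[0,0,0,0,0,0,0.48],[0,0,0,0,0,0,0.58],[0,0,0,0,0,0,0.58],[0,0,12,0,0,0,0.58],[0,0,35,0,0,0,0.6],[0,0,65,0,0,0,0.6],[0,0,105,0,0,0,0.6],[0,0,150,0,0,0,0.6]],
])

```text
time: 29.2
eef_pos: [0.5737, 0.2288, 0.1751]
tool_rot: [[0.898, 0.44, -0.001], [0.44, -0.898, -0.0], [-0.001, -0.0, -1.0]]
wrist_force: [0.8, 0.3, 1.1]
gripper_width: 0.0513
```

arm_command([
  [[-10,-40,15,0,0,0,0.6],[-20,-85,30,0,0,0,0.6],[-30,-130,30,0,0,0,0.6],[-40,-175,30,0,0,0,0.6],[-50,-220,30,0,0,0,0.6],[-65,-265,30,0,0,0,0.6],[-80,-310,30,0,0,0,0.6],[-100,-350,30,0,0,0,0.6],[-120,-390,30,0,0,0,0.6],[-140,-430,30,0,0,0,0.6]],
])

```text
time: 30.2
eef_pos: [0.4335, -0.2025, 0.2046]
tool_rot: [[0.898, 0.44, 0.001], [0.44, -0.898, -0.001], [0.001, 0.001, -1.0]]
wrist_force: [0.6, -0.2, -0.0]
gripper_width: 0.0513
```

arm_command([
  [[-20,-45,0,0,0,0,0.6],[-40,-90,0,0,0,0,0.6],[-60,-135,0,0,0,0,0.6],[-75,-180,0,0,0,0,0.6],[-90,-225,0,0,0,0,0.6],[-90,-240,0,0,0,0,0.6],[-90,-240,0,0,0,0,0.6],[-90,-240,0,0,0,0,0.6]],
])

```text
time: 31.0
eef_pos: [0.3445, -0.4401, 0.2038]
tool_rot: [[0.898, 0.44, -0.0], [0.44, -0.898, 0.001], [0.0, -0.001, -1.0]]
wrist_force: [-0.1, -0.0, -0.2]
gripper_width: 0.0512
```

```bash
python3 - <<'E'
from h import *
o=manip.get_obs(); print(o['time'],o['eef_pos'],o['wrist_force'])
S=optics.get_image('side'); T=optics.get_image('top')
for c in H:
    for a,uv,wh,A in blobs(T,c): print(c,a,uv.round(1),wh,'in cup',(objfit(T,uv,c,.009)*1e3).round(1),'cup',(cupfit(T,uv)*1e3).round(1))
a=cv2.resize(S['img'][110:270,140:360,::-1],None,fx=2,fy=2,interpolation=cv2.INTER_CUBIC)
b=cv2.resize(T['img'][120:280,140:310,::-1],None,fx=2,fy=2,interpolation=cv2.INTER_CUBIC)
cv2.imwrite('pics/final.png',np.hstack([a,b])); print(a.shape,b.shape)
E
```

```text
31.0 [ 0.3444656  -0.44014559  0.2037505 ] [-0.12543497 -0.01675757 -0.22956123]
red 206 [224.7 247.4] (27, 27) in cup [460.7 137.3] cup [460.7 139.1]
red 95 [224.3 248. ] (16, 16) in cup [459.2 138.2] cup [459. 140.]
yellow 314 [183.  242.6] (26, 27) in cup [471.7 238. ] cup [471.8 242.1]
green 125 [229.7 205.5] (25, 25) in cup [561.6 126.4] cup [563.8 128. ]
green 52 [229.2 205.1] (14, 14) in cup [562.6 127.6] cup [564.9 129.1]
green 1302 [497.4 335.4] (35, 88) in cup [ 259.1 -501.3] cup [ 254.4 -514.3]
blue 165 [188.5 201. ] (25, 24) in cup [572.4 227. ] cup [574.8 230.9]
blue 71 [187.  200.7] (14, 14) in cup [573.1 230.6] cup [575.6 234.5]
(320, 440, 3) (320, 340, 3)
```

View pics/final.png

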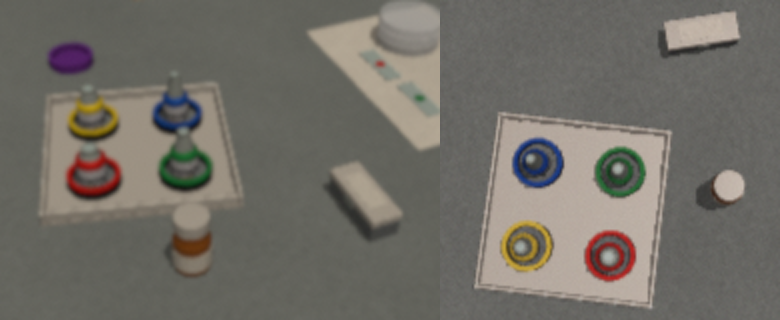

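All four stand upright in their own cups: blue (538,162), green (620,172), yellow (526,247), red (610,256). The jar (728,187) and slide box (702,31) map back to their starting pixels. Handing in.

```bash
python3 -c "
from station import manip
print(manip.close_job())"
```

```text
the job is handed in; nothing more can be done
None
```

All four objectives are in the cups that match their rings, standing upright with the lens up, and I handed the job in at about 31 s of the 106 s. I lowered each one until the wrist felt the cup floor (about 11 N at most), then released it.

- **Final pictures:** both cameras show all four upright inside their cups. By the top camera, red, green and blue sit within about 4 mm of the cup centre. Yellow's ring merged with its rim in the image, so I judged it by eye: upright and slightly off centre, inside the cup.
- **Bystanders:** the jar and slide box are at the same pixels as at the start, within about half a pixel. The gripper is clear of everything.
- **Disagreement:** the two cameras differed by 4–5 mm in y on the cup positions. I aimed about 2 mm off the top-camera values, which is well inside the 8 mm clearance.

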